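# Pack the analyser service tray

## Task

Pack the blue service tray for the gas analyser: set the three-ended brass tee, the orange filter with two spigots, the white cartridge and the steel needle valve each into the recess shaped for it, sitting flat on the recess floor, the valve standing upright. Set the parts down rather than dropping them. The brass elbow and the orange filter with only one spigot do not belong: leave them where they lie.

Things in the scene. Friction and masses are not known exactly. Their poses are not given: they have to be found in the camera images.
- tee_center (a point): Brass tee fitting lying flat, 26 mm thick, with THREE ends. Point: middle of the straight run, half-way up (13 mm). The run lies along its y axis, 60 mm end to end (can be gripped over these ends); the branch sticks out along its +x axis to 40 mm from the point. Round end nuts 26 mm across, arms 19 mm thick, middle block 22 mm wide. About 0.16 kg. Belongs in the tray.
- filter_center (a point): Inline filter: orange plastic disc of 46 mm diameter, 30 mm tall, lying flat, a white spot on top, with TWO black spigots 13 mm thick on opposite sides along its x axis, 80 mm tip to tip. Point: centre of the disc, half-way up (15 mm). Grip across the disc along its y axis (46 mm). About 0.07 kg. Belongs in the tray.
- cartridge_center (a point): Scrubber cartridge lying down: a white tube of 26 mm diameter between two square grey end caps (30 x 30 mm, 11 mm long), 78 mm long in all along its x axis, 30 mm tall. Point: its centre (15 mm up). Grip across the tube along its y axis (26 mm). About 0.09 kg. Belongs in the tray.
- valve_center (a point): Needle valve standing upright: a steel block 34 x 34 mm and 24 mm tall, with a round black knob of 26 mm diameter above it (a thin stem shows between), 44 mm tall in all. Point: on its upright axis, half-way up (22 mm above its underside). Grip the block across its y or x axis (34 mm). About 0.2 kg. Belongs in the tray.
- elbow_center (a point): LOOK-ALIKE, stays where it lies: brass elbow fitting with only TWO ends at a right angle (one 40 mm along its x axis, one 30 mm along its y axis), otherwise made like the tee, 26 mm thick. Point: middle of its corner block, 13 mm up.
- vent_center (a point): LOOK-ALIKE, stays where it lies: the same orange disc as the inline filter (46 mm diameter, 30 mm tall) but with only ONE black spigot, along its x axis. Point: centre of the disc, 15 mm up.
- tee_nest_seat (a point): Fixed black 104 mm square in the blue tray, one of four (two by two, 106 mm apart, any order). Recess 5 mm deep, 8 mm clear of its part all round; grey floor 6 mm above the table, tray rim 12 mm. This one is T-shaped: bar along y, leg along +x. Point: on the floor where the middle of the tee's run goes, 13.5 mm to -x of the square's centre; the tee fits with its axes along these.
- filter_nest_seat (a point): Fixed black 104 mm square in the blue tray, one of four (two by two, 106 mm apart, any order). Recess 5 mm deep, 8 mm clear of its part all round; grey floor 6 mm above the table, tray rim 12 mm. This one is a round (eight-sided) well 62 mm across with grooves 28 mm wide to both sides along x, 96 mm overall. Point: centre of its floor. Filter spigots along x, either way round.
- cartridge_nest_seat (a point): Fixed black 104 mm square in the blue tray, one of four (two by two, 106 mm apart, any order). Recess 5 mm deep, 8 mm clear of its part all round; grey floor 6 mm above the table, tray rim 12 mm. This one is a plain slot, 94 mm along x by 46 mm. Point: centre of its floor. The cartridge lies along x, either way round.
- valve_nest_seat (a point): Fixed black 104 mm square in the blue tray, one of four (two by two, 106 mm apart, any order). Recess 5 mm deep, 8 mm clear of its part all round; grey floor 6 mm above the table, tray rim 12 mm. This one is a plain square well, 50 x 50 mm. Point: centre of its floor. The valve stands upright in it, sides parallel, any quarter turn.
There are look-alikes about, which are no part of the job. What is shaped like the part that bears valve_center but red or turquoise is not meant.

How it is judged (in metres and radians):
At the end, for the whole second after the job is handed in: Tee, two-spigot filter, cartridge and valve each lie flat (tilt under 0.1 rad, no more than 3 mm above the recess floor) in their own recess, within 14 mm of its seat point, released and at rest; the elbow and the one-spigot filter are within 30 mm of where they started (horizontal distance between tee_center and tee_nest_seat below 0.014 m and z of tee_center in the frame of tee_nest_seat below 0.016 m and angle between each of tee_center, filter_center, cartridge_center, valve_center's own z axis and vertical below 0.1 rad and linear speed of each of tee, filter, cartridge, valve below 0.02 m/s and contact force between the fingers and tee below 0.1 N and horizontal distance between filter_center and filter_nest_seat below 0.014 m and z of filter_center in the frame of filter_nest_seat below 0.018 m and contact force between the fingers and filter below 0.1 N and horizontal distance between cartridge_center and cartridge_nest_seat below 0.014 m and z of cartridge_center in the frame of cartridge_nest_seat below 0.018 m and contact force between the fingers and cartridge below 0.1 N and horizontal distance between valve_center and valve_nest_seat below 0.014 m and z of valve_center in the frame of valve_nest_seat below 0.025 m and contact force between the fingers and valve below 0.1 N and distance of each of elbow_center, vent_center from where it was at the start of the episode below 0.03 m); the robot touches nothing.
It fails at once if a part is dropped or thrown (moves faster than 0.6 m/s with no finger on it) ((linear speed of tee above 0.6 m/s and contact force between the fingers and tee below 0.05 N) or (linear speed of filter above 0.6 m/s and contact force between the fingers and filter below 0.05 N) or (linear speed of cartridge above 0.6 m/s and contact force between the fingers and cartridge below 0.05 N) or (linear speed of valve above 0.6 m/s and contact force between the fingers and valve below 0.05 N)).
It fails at once if the elbow fitting is moved by more than 30 mm (distance of elbow_center from where it was at the start of the episode above 0.03 m).
It fails at once if the one-spigot vent filter is moved by more than 30 mm (distance of vent_center from where it was at the start of the episode above 0.03 m).
It also fails if it takes over 99 s, if anything falls off the work surface, if the arm or the gripper's body presses on something with over 40 N, if the wrist force passes 120 N, or if a joint passes its speed limit or range.

## Robot

A 6-joint arm with a two-finger parallel gripper is mounted at the origin on the work surface. World frame = base frame: x ahead of the robot, y to its left, z up, the work surface at z = 0. Lengths are in mm, angles in rad, forces in N, time in s.
With the tool pointing down it reaches from about 325 to 900 mm from the base axis. Payload 3.5 kg.
Tool frame: the origin (TCP) lies midway between the tips of the shut fingers; the grasp point (between the pads) lies ctrl.grip_point_offset behind it (ctrl.grip_point_offset is the distance from the TCP to the grasp point, in mm); y points along the fingers, x is the direction in which the jaws open and shut, and the axes are right-handed (so a half turn about y gives the same grasp; the last joint's range is limited). The gripper opens to 85 mm and grips with 20 to 120 N. Pads are 22 mm wide; open, the fingers measure 114 mm over their backs; the gripper's body (76 mm by 85 mm) begins 54 mm behind the grasp point. The pads swing forward as they close: fully open they stand 13 mm farther back than shut.
Start: joints at [1.01, 0.276, -0.026, 1.268, 0, 1.467], TCP at [276.24, 560.636, 231.313] pointing down, gripper open.
Joint ranges: [-3.12, 3.12], [-0.85, 1.88], [-1.08, 1.24], [-1.95, 2.15], [-1.57, 1.53], [-3.14, 3.14]. Speed limits (rad/s): [2.57, 2.57, 3.14, 3.14, 3.14, 3.14].

## Interface

Orientations are given as a unit quaternion [x, y, z, w].
In Python, from cell import ctrl, eyes gives the robot as it stands.
- The arm moves only by the tool drive_tool, never from a script. Its argument "series" is a list of rows, each a list of 3 entries, a list of its own where there are three numbers: the shift along the tool's x, y, z in mm, then the turn about the tool's y in rad, then the finger opening in mm, from 0 to 85.4. A call has 1 to 8 rows; each row is the pose to reach, as a shift and turn from the pose measured when the call began, along the tool's axes at that moment; what a row does not reach only later rows make up. A row lasts 1/10 s, in which the tool goes at most 50 mm and 8.59 degrees, less where a joint would pass 70% of its speed; a pose out of reach is approached as far as the arm can. A call with a gripper value outside its range is refused whole. The fingers move at their own pace and stop on an object; "newtons" is the grip in N (left out, the last holds). Time passes only in rows, so rows that repeat a pose let the fingers close. It gives the time, the measured TCP pose, the force and the opening at its end, in the units of the state.
- ctrl.sense(): the state, without advancing time (a new reading comes with each control period).
- eyes.grab_frame(name): name is "side" or "top"; returns a dict with "frame" (420x560x3 uint8, red, green, blue), "fx", "fy", "cx", "cy" (pixels), "D" ([k1, k2, p1, p2, k3] as OpenCV has them; the pictures are not rectified), "T" (4x4, takes a point from camera to world coordinates). Camera axes: x right, y up, looking along -z (the intrinsics and any distortion apply to the point x, -y, -z); pixel columns grow to the right and rows downward; lengths in mm; the calibration is good to about 2 mm. A picture is of the moment at which its call begins. There is no depth.
- ctrl.finish_job(): hands the job in, once; it reports no verdict.
The state is a dict: "t": time; "joint_positions": joint angles; "joint_velocities": joint speeds; "joint_torque": joint torques, N m; "ee_pos": TCP position; "tool_rot": TCP orientation; "ft_force": force on the tool from outside, world axes, zero at the start; "torque": the same for the moment, N m; "grip_width": opening from 0.0 (shut) to 1.0 (fully open).
Only numpy, scipy, OpenCV 4.12 (cv2) and the standard library are available. Lean on these libraries where they do the work, as an engineer would, in place of code of your own. Each camera call takes 0.05 s, during which the arm holds its last target. There are 200 camera calls.

## Working session

There is one attempt and no reset: what is moved stays moved. The work goes in short steps, Python scripts to look and compute and a tool call to move; the robot and the scene stay as the last step left them, time stands still between calls to the robot, and variables do not carry over. Pictures are saved under pics/ and viewed, about 12 in all and at most 16, crops included, and the job is handed in when it is done.

Besides the shell and the picture viewer there is one more tool, called after ">>>" in YAML: its name, and indented under it one key for each argument. drive_tool: Moves the arm, as the interface text tells. Its arguments: {"type":"object","properties":{"series":{"type":"array","items":{"type":"array"}},"newtons":{"type":"number"}},"required":["series"]}

```bash
ls; mkdir -p pics
python3 - <<'E'
from cell import ctrl, eyes
import cv2,numpy as np
print(ctrl.sense(), ctrl.grip_point_offset)
for n in("top","side"):
    g=eyes.grab_frame(n); cv2.imwrite(f"pics/{n}0.png",g["frame"][:,:,::-1])
    print(n,g["fx"],g["fy"],g["cx"],g["cy"],g["D"],np.round(g["T"],4).tolist())
E
```

```text
pics
{'t': 0.0, 'joint_positions': array([ 1.00960625e+00,  2.77168609e-01, -2.79177185e-02,  1.26797923e+00,
       -1.88947830e-05,  1.46742057e+00]), 'joint_velocities': array([ 3.62445629e-04,  2.90694417e-05, -6.44413840e-04, -1.38730781e-03,
       -1.80175469e-03,  7.50904604e-04]), 'joint_torque': array([-6.81424663e-04, -4.45513344e+01,  2.95199865e+01,  1.63992407e-02,
       -5.69522660e-05, -3.15737815e-06]), 'ee_pos': array([275.8213625 , 559.96679015, 230.12022582]), 'tool_rot': array([ 0.60077097,  0.37278218, -0.37421899, -0.60005652]), 'ft_force': array([-0.94986373,  0.12189898, -0.81639381]), 'torque': array([-0.00689968,  0.03953167, -0.02822154]), 'grip_width': 0.9956453099469198} 18.700000000000003
top 430.8945882965185 430.8945882965185 273.407996234033 212.22321547715035 [-0.07001003  0.          0.          0.          0.        ] [[-0.0188, 0.9986, -0.0495, 409.8603], [-0.9998, -0.0192, -0.0074, -3.9821], [-0.0083, 0.0493, 0.9987, 992.0234], [0.0, 0.0, 0.0, 1.0]]
side 473.8158714651644 473.8158714651644 284.6433040927458 210.8990871100262 [-0.07721189  0.          0.          0.          0.        ] [[-0.9082, 0.2196, -0.3563, 35.1957], [-0.4182, -0.4394, 0.795, 1018.6453], [0.018, 0.871, 0.4909, 661.767], [0.0, 0.0, 0.0, 1.0]]
```

View pics/top0.png

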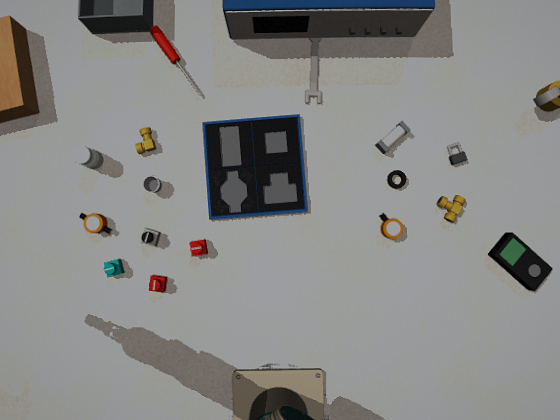

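View pics/side0.png

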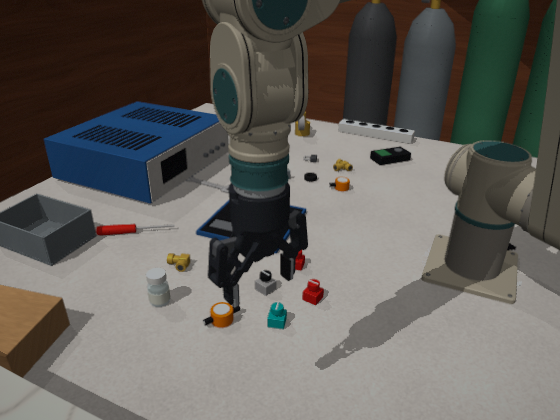

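The top view shows:
- **Brass:** (146,141) and (452,208).
- **Orange:** (95,223) and (391,228).
- **Cartridge:** (394,138).
- **Valve shapes:** steel (150,237), red (198,248) and (158,284), turquoise (114,268).
- **Tray recesses:** slot (231,145), square (276,142), round (234,191), T (280,188).

I'll confirm these in an enlarged crop.

Run:
```python
import cv2,numpy as np
t=cv2.imread("pics/top0.png")
def c(u,v,h=20,s=266): return cv2.resize(t[v-h:v+h,u-h:u+h],(s,s),interpolation=cv2.INTER_CUBIC)
cv2.imwrite("pics/crop1.png",np.vstack([np.hstack([c(146,141),c(452,208),c(394,138)]),np.hstack([c(95,223),c(391,228),c(150,237)])]))
cv2.imwrite("pics/crop2.png",cv2.resize(t[110:222,198:312],None,fx=5,fy=5,interpolation=cv2.INTER_CUBIC))
```

```text
(no output)
```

View pics/crop1.png

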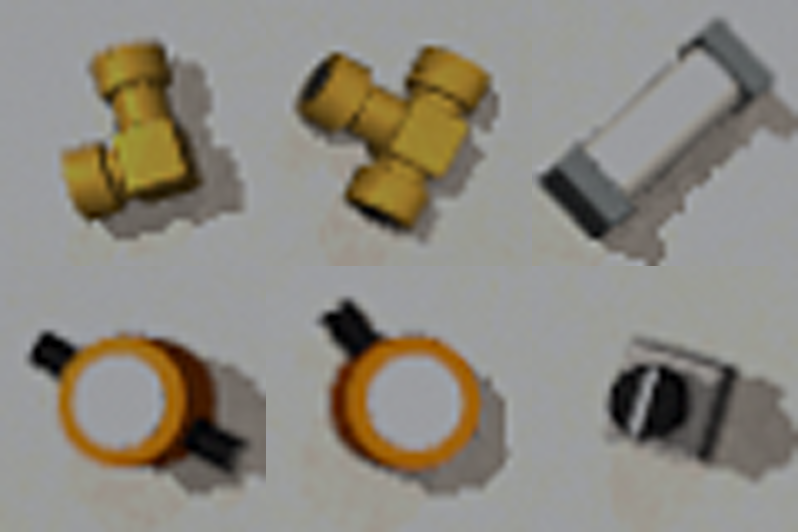

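View pics/crop2.png

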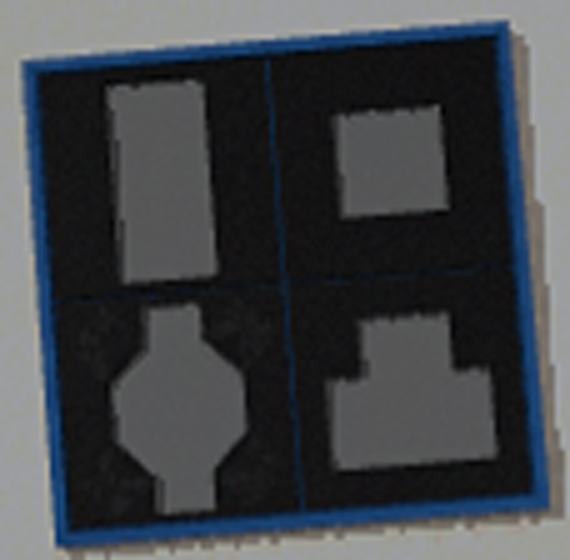

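Confirmed in the crops: the tee with three ends is at (452,208), and the elbow at (146,141) stays. The two-spigot filter is at (95,223), and the vent at (391,228) stays. The steel valve is at (150,237). Next I'll write helpers and get rough positions from the top view.

```bash
cat > h.py <<'E'
import numpy as np, cv2, sys
from scipy.optimize import least_squares
from scipy.spatial.transform import Rotation as Ro
from cell import ctrl, eyes
F=np.diag([1.,-1,-1])
def cam(g):
    K=np.array([[g["fx"],0,g["cx"]],[0,g["fy"],g["cy"]],[0,0,1.]]); T=np.array(g["T"])
    return K,np.array(g["D"],float),T
def proj(c,P):
    K,D,T=c; R=F@T[:3,:3].T
    return cv2.projectPoints(np.atleast_2d(np.float64(P)),cv2.Rodrigues(R)[0],-R@T[:3,3],K,D)[0][:,0]
def ray(c,uv):
    K,D,T=c; n=cv2.undistortPoints(np.float64([[uv]]),K,D)[0,0]
    d=T[:3,:3]@F@np.array([n[0],n[1],1]); return T[:3,3],d
def onz(c,uv,z): o,d=ray(c,uv); return o+d*(z-o[2])/d[2]
def tri(c1,p1,c2,p2):
    f=lambda X: np.r_[proj(c1,X)[0]-p1,proj(c2,X)[0]-p2]
    s=least_squares(f,onz(c1,p1,15)); return s.x,np.abs(s.fun).max()
def fit(obs,x0,freez=False):
    """obs: list of (cam, model pts Nx3 with z above table, pix Nx2); solves x,y,yaw[,z shift]"""
    def f(q):
        R=Ro.from_euler('z',q[2]).as_matrix(); t=np.array([q[0],q[1],q[3] if freez else 0])
        return np.concatenate([(proj(c,np.array(m)@R.T+t)-p).ravel() for c,m,p in obs])
    s=least_squares(f,x0,x_scale=[10,10,.1]+([10] if freez else [])); return s.x,np.sqrt((s.fun**2).mean())
def goto(p,ang=None):
    """shift in tool axes and turn needed to bring TCP to p, tool x at world angle ang (mod pi)"""
    s=ctrl.sense(); R=Ro.from_quat(s["tool_rot"]).as_matrix(); d=R.T@(np.array(p,float)-s["ee_pos"])
    a=np.arctan2(R[1,0],R[0,0]); 
    print("t",round(s["t"],2),"tcp",s["ee_pos"].round(1),"xang",a.round(3),"j6",s["joint_positions"][5].round(2),"axes y",R[:,1].round(3),"grip",round(s["grip_width"]*85.4,1),"F",s["ft_force"].round(1))
    if ang is not None:
        e=(ang-a+np.pi/2)%np.pi-np.pi/2   # world ccw; tool y is down so turn about y = -e
        print("turn y",round(-e,3),end=" ")
    print("shift",d.round(1))
E
python3 - <<'E'
from h import *
c=cam(eyes.grab_frame("top"))
for n,u,z in (("tee",(452,208),13),("filter",(95,223),15),("cart",(394,138),20),("valve",(150,237),22),("tray",(255.5,166),12)): print(n,onz(c,u,z).round(0))
goto([430,-400,230],0)
E
```

```text
tee [ 460. -407.   13.]
filter [441. 415.  15.]
cart [ 623. -276.   20.]
valve [407. 284.  22.]
tray [565.  42.  12.]
t 0.15 tcp [275.9 560.1 230.4] xang 1.113 j6 1.47 axes y [-0.001 -0.002 -1.   ] grip 85.6 F [-0.2 -0.3 -0.5]
turn y 1.113 shift [-793.1    1.7 -562.6]
```

>>> drive_tool:
  series:
    - [[-390,0,-275],0,85]
    - [[-390,0,-275],0,85]
    - [[-390,0,-275],0,85]
    - [[-390,0,-275],0,85]
    - [[-390,0,-275],0,85]
    - [[-390,0,-275],0,85]
    - [[-390,0,-275],0,85]
    - [[-390,0,-275],0,85]

```text
t: 0.95
ee_pos: [337.8, 163.7, 231.0]
tool_rot: [0.601, 0.373, -0.374, -0.6]
ft_force: [1.2, -0.5, 0.3]
grip_width: 0.994
```

Run:
```python
from h import *
goto([430,-400,230],-.5)
```

```text
t 0.95 tcp [337.8 163.7 231. ] xang 1.114 j6 0.74 axes y [-0.    -0.002 -1.   ] grip 84.9 F [ 1.2 -0.5  0.3]
turn y -1.528 shift [-465.2    1.8 -331.4]
```

>>> drive_tool:
  series:
    - [[-390,0,-280],-0.15,85]
    - [[-390,0,-280],-0.3,85]
    - [[-390,0,-280],-0.45,85]
    - [[-390,0,-280],-0.6,85]
    - [[-390,0,-280],-0.75,85]
    - [[-390,0,-280],-0.9,85]
    - [[-390,0,-280],-1.05,85]
    - [[-390,0,-280],-1.2,85]

```text
t: 1.75
ee_pos: [392.5, -150.9, 231.5]
tool_rot: [-0.359, -0.609, 0.61, 0.359]
ft_force: [0.1, 0.3, 0.8]
grip_width: 0.994
```

Run:
```python
from h import *
goto([430,-400,230],-.5)
T=eyes.grab_frame("top"); S=eyes.grab_frame("side")
import pickle; pickle.dump((T,S),open("v1.pkl","wb"))
t=T["frame"][:,:,::-1].copy();s=S["frame"][:,:,::-1].copy()
# side crops around predicted positions
c=cam(S)
for n,p in dict(tee=(460,-407,13),fil=(441,415,15),cart=(623,-276,15),val=(407,284,22),tray=(565,42,8)).items(): print(n,proj(c,p)[0].round(0))
def cr(p,h=24,sz=266):
    u,v=proj(c,p)[0].round().astype(int); print((u-h,v-h)); return cv2.resize(s[v-h:v+h,u-h:u+h],(sz,sz),interpolation=cv2.INTER_CUBIC)
a=np.hstack([cr((460,-407,13)),cr((623,-276,15)),cr((441,415,15))]); b=np.hstack([cr((407,284,22)),cr((565,42,8),60,532)[:266]])
b=np.zeros((400,798,3),np.uint8); b[:266,:266]=cr((407,284,22)); 
u,v=proj(c,(565,42,8))[0].round().astype(int); x=s[v-35:v+35,u-65:u+65]; print("tray off",u-65,v-35); b[:280,270:790]=cv2.resize(x,(520,280),interpolation=cv2.INTER_CUBIC)
cv2.imwrite("pics/side1.png",np.vstack([a,b[:280]]))
```

```text
t 1.75 tcp [ 392.5 -150.9  231.5] xang 2.077 j6 -1.03 axes y [-0.    -0.001 -1.   ] grip 84.9 F [0.1 0.3 0.8]
turn y -0.564 shift [-236.     1.8   88.1]
tee [343. 165.]
fil [221. 315.]
cart [283. 170.]
val [265. 281.]
tray [254. 220.]
(np.int64(319), np.int64(141))
(np.int64(259), np.int64(146))
(np.int64(197), np.int64(291))
(np.int64(241), np.int64(257))
(np.int64(194), np.int64(160))
(np.int64(241), np.int64(257))
tray off 189 185
```

View pics/side1.png

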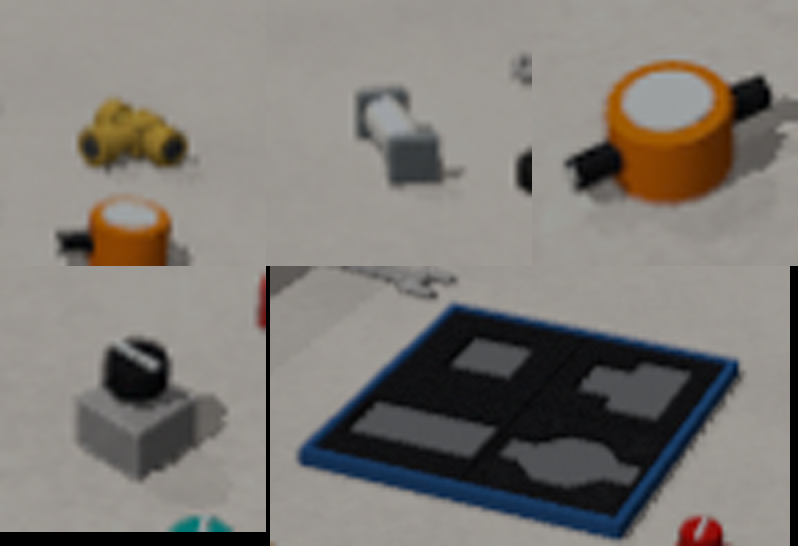

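The side crops show every part and the tray clear of the arm. I'll use keypoints from both views and fit pose and height together.

```bash
cat > fit.py <<'E'
from h import *; import pickle
T,S=pickle.load(open("v1.pkl","rb")); ct,cs=cam(T),cam(S)
def up(pts,off,sc): return (np.array(pts,float)+.5)/sc-.5+np.array(off)
tp=lambda pts,u,v: up(pts,(u-20,v-20),6.65)
sd=lambda pts,u,v: up(pts,(u,v),266/48)
def show(n,obs,x0):
    q,r=fit(obs,x0); qz,rz=fit(obs,list(x0)+[0],True); print(n,"fit",q.round(3),"rms px",r.round(2),"| z free",qz.round(3),rz.round(2)); return q
nt=[[35,0,13],[0,-25,13],[0,25,13]]
A,B=[184,80],[120,193]; br=[71,93]
# branch ang ~1.07 => +y axis = ang 2.64 (world -x,+y) = B
show("tee",[(ct,nt,tp([br,A,B],452,208)),(cs,nt,sd([[98,145],[114,110],[172,148]],319,141))],[460,-407,1.07])
fk=[[0,0,30],[40,0,15],[-40,0,15]]
show("filter",[(ct,fk,tp([[119,134],[38,83],[236,186]],95,223)),(cs,fk,sd([[136,100],[40,168],[236,92]],197,291))],[441,415,.5])
# cartridge +x end = far (upper right in top)
show("cart",[(ct,[[39,15,30],[39,-15,30],[-39,15,0],[-39,-15,0]],tp([[186,18],[241,75],[8,180],[68,238]],394,138)),
  (cs,[[-39,0,15],[39,15,30],[39,-15,30]],sd([[150,162],[94,90],[139,87]],259,146))],[623,-276,-.75])
# valve: corners a=left in side (world .9,.4), front(-.4,.9), right(-.9,-.4)
k=17
show("valve",[(ct,[[0,0,44],[k,k,24],[k,-k,24],[-k,-k,24]],tp([[116,134],[103,73],[192,104],[168,190]],150,237)),
  (cs,[[0,0,44],[k,k,24],[-k,k,24],[-k,-k,24],[k,k,0],[-k,k,0],[-k,-k,0]],sd([[137,90],[78,132],[140,164],[195,127],[78,174],[140,212],[195,169]],241,257))],[407,284,-.3])
# tray: size and height free
top=up([[22,62],[508,21],[549,505],[58,546]],(198,110),5); sid=up([[300-270,452-266],[452-270,305-266],[738-270,362-266],[614-270,526-266]],(189,185),4)
C=np.array([[1,1],[1,-1],[-1,-1],[-1,1.]])
def f(q):
    R=Ro.from_euler('z',q[2]).as_matrix(); P=np.c_[C*q[4],np.zeros(4)]@R.T+[q[0],q[1],q[3]]
    return np.r_[(proj(ct,P)-top).ravel(),(proj(cs,P)-sid).ravel()]
s=least_squares(f,[565,42,0,12,110],x_scale=[10,10,.1,5,5]); print("tray x y yaw z half",s.x.round(3),np.sqrt((s.fun**2).mean()).round(2))
g=s.x; R=Ro.from_euler('z',g[2]).as_matrix()[:2,:2]
for n,o in dict(cart=(53,53),valve=(53,-53),filter=(-53,53),tee=(-53-13.5,-53)).items():
    p=g[:2]+R@np.array(o); P=[*p,6]; print(n,"nest",p.round(1),"pix",proj(ct,P)[0].round(1), ((proj(ct,P)[0]-[198,110]+.5)*5).round(0))
E
python3 fit.py
```

```text
tee fit [ 459.091 -413.874    1.038] rms px 0.74 | z free [ 458.817 -412.59     1.038    2.407] 0.69
filter fit [441.186 412.508   1.054] rms px 0.7 | z free [440.713 412.81    1.056   2.323] 0.52
cart fit [ 626.079 -273.906   -0.847] rms px 0.6 | z free [ 626.376 -274.366   -0.847   -1.185] 0.59
valve fit [ 4.07957e+02  2.82839e+02 -2.73000e-01] rms px 0.55 | z free [ 4.07612e+02  2.83365e+02 -2.76000e-01  1.60200e+00] 0.46
tray x y yaw z half [5.65788e+02 4.49560e+01 6.10000e-02 1.07370e+01 1.12273e+02] 0.34
cart nest [615.4 101.1] pix [229.9 145.5] [162. 180.]
valve nest [621.9  -4.7] pix [275.5 141.7] [390. 161.]
filter nest [509.6  94.6] pix [233.3 190.9] [179. 407.]
tee nest [502.7 -12. ] pix [279.7 193. ] [411. 417.]
```

Run:
```python
from h import *
goto([459,-413.5,80],2.609)
```

```text
t 1.85 tcp [ 393.9 -153.9  231.8] xang 2.068 j6 -1.02 axes y [ 0.001 -0.004 -1.   ] grip 84.8 F [-0.4  0.  -0.5]
turn y -0.541 shift [-258.6  152.8   66.4]
```

>>> drive_tool:
  series:
    - [[-40,0,10],-0.13,85]
    - [[-80,10,20],-0.27,85]
    - [[-120,20,31],-0.4,85]
    - [[-160,30,41],-0.54,85]
    - [[-200,50,51],-0.54,85]
    - [[-258.6,80,66.4],-0.54,85]
    - [[-258.6,120,66.4],-0.54,85]
    - [[-258.6,150,66.4],-0.54,85]

```text
t: 2.65
ee_pos: [459.1, -414.8, 80.0]
tool_rot: [-0.188, -0.681, 0.683, 0.187]
ft_force: [-1.1, 1.7, -0.2]
grip_width: 0.999
```

Run:
```python
from h import *
goto([459,-413.5,3],2.609)
```

```text
t 2.65 tcp [ 459.1 -414.8   80. ] xang 2.605 j6 -1.87 axes y [ 0.    -0.003 -1.   ] grip 85.3 F [-1.1  1.7 -0.2]
turn y -0.004 shift [ 0.9 77.  -1.3]
```

>>> drive_tool:
  series:
    - [[1,30,-1],0,85]
    - [[1,55,-1],0,85]
    - [[1,70,-1],0,85]
    - [[1,77,-1],0,85]
    - [[1,77,-1],0,85]

```text
t: 3.15
ee_pos: [458.7, -413.0, 2.6]
tool_rot: [-0.187, -0.681, 0.683, 0.187]
ft_force: [0.2, 1.0, 0.7]
grip_width: 0.993
```

>>> drive_tool:
  series:
    - [[0,0,0],0,70]
    - [[0,0,0],0,60]
    - [[0,0,0],0,50]
    - [[0,0,0],0,45]
    - [[0,0,0],0,45]
    - [[0,0,0],0,45]
    - [[0,0,0],0,45]
    - [[0,0,0],0,45]
  newtons: 40

```text
t: 3.95
ee_pos: [459.8, -414.1, 4.4]
tool_rot: [-0.188, -0.68, 0.683, 0.186]
ft_force: [-0.1, -0.4, 7.6]
grip_width: 0.69
```

>>> drive_tool:
  series:
    - [[0,-10,0],0,45]
    - [[0,-30,0],0,45]
    - [[0,-60,0],0,45]
    - [[0,-80,0],0,45]
    - [[0,-80,0],0,45]

```text
t: 4.45
ee_pos: [461.6, -416.0, 88.3]
tool_rot: [-0.191, -0.679, 0.685, 0.184]
ft_force: [0.1, 0.1, -1.4]
grip_width: 0.687
```

Run:
```python
from h import *
goto([502.7,-12,80],1.632)
f=eyes.grab_frame("side")["frame"][:,:,::-1]
cv2.imwrite("pics/s2.png",cv2.resize(f[60:210,240:440],None,fx=4,fy=4,interpolation=cv2.INTER_CUBIC))
```

```text
t 4.45 tcp [ 461.6 -416.    88.3] xang 2.605 j6 -1.87 axes y [ 0.007 -0.01  -1.   ] grip 58.7 F [ 0.1  0.1 -1.4]
turn y 0.973 shift [ 171.2    4.6 -368.3]
```

View pics/s2.png

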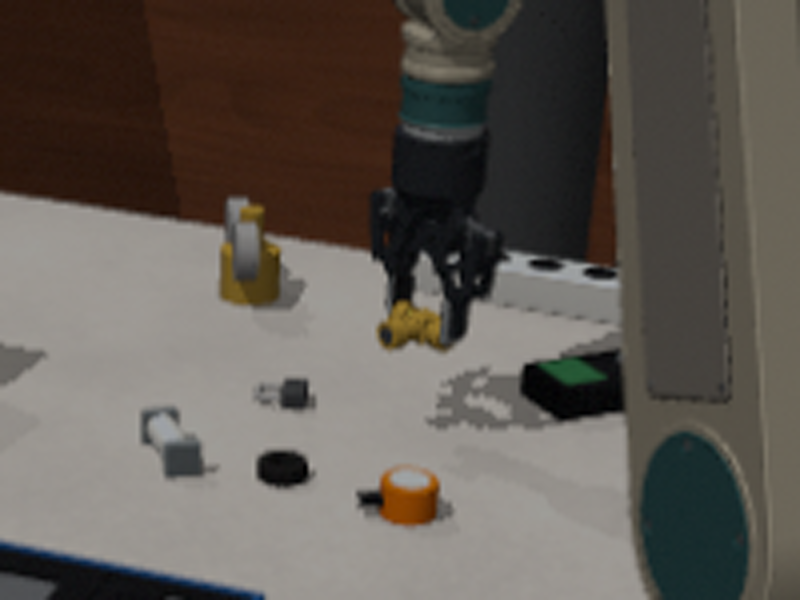

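>>> drive_tool:
  series:
    - [[10,0,-20],0.05,45]
    - [[25,0,-55],0.17,45]
    - [[42,0,-90],0.3,45]
    - [[59,0,-125],0.43,45]
    - [[75,1,-160],0.56,45]
    - [[91,1,-195],0.69,45]
    - [[107,2,-230],0.8,45]
    - [[120,2,-260],0.9,45]

```text
t: 5.3
ee_pos: [488.3, -127.5, 80.3]
tool_rot: [-0.468, -0.53, 0.533, 0.465]
ft_force: [-0.3, -0.1, -1.8]
grip_width: 0.688
```

Run:
```python
from h import *
goto([502.7,-12,60],1.632)
```

```text
t 5.3 tcp [ 488.3 -127.5   80.3] xang 1.701 j6 -0.51 axes y [ 0.001 -0.006 -1.   ] grip 58.7 F [-0.3 -0.1 -1.8]
turn y 0.069 shift [112.7  19.6 -29.4]
```

>>> drive_tool:
  series:
    - [[25,0,-6],0.07,45]
    - [[55,5,-14],0.07,45]
    - [[85,10,-22],0.07,45]
    - [[105,15,-27],0.07,45]
    - [[112.7,19.6,-29.4],0.07,45]
    - [[112.7,19.6,-29.4],0.07,45]
    - [[112.7,19.6,-29.4],0.07,45]

```text
t: 6.0
ee_pos: [502.1, -12.6, 59.3]
tool_rot: [-0.486, -0.513, 0.517, 0.484]
ft_force: [0.0, -1.5, -1.2]
grip_width: 0.689
```

Run:
```python
from h import *
goto([502.7,-12,11],1.632)
T=eyes.grab_frame("top"); f=T["frame"][:,:,::-1]
cv2.imwrite("pics/t3.png",cv2.resize(f[100:240,190:330],(700,600),interpolation=cv2.INTER_CUBIC))
```

```text
t 6.0 tcp [502.1 -12.6  59.3] xang 1.631 j6 -0.21 axes y [-0.001 -0.006 -1.   ] grip 58.9 F [ 0.  -1.5 -1.2]
turn y -0.001 shift [ 0.8 48.3 -0.7]
```

View pics/t3.png

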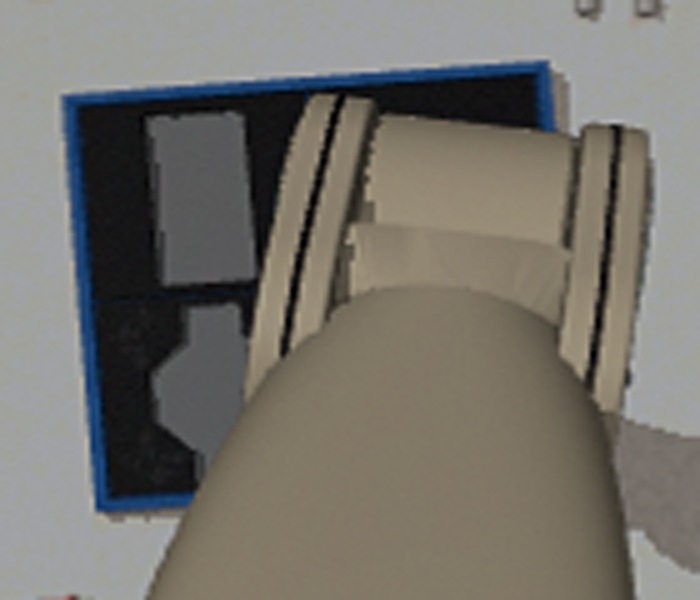

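>>> drive_tool:
  series:
    - [[0.8,15,-0.7],0,45]
    - [[0.8,28,-0.7],0,45]
    - [[0.8,37,-0.7],0,45]
    - [[0.8,42,-0.7],0,45]
    - [[0.8,45,-0.7],0,45]
    - [[0.8,47,-0.7],0,45]
    - [[0.8,48,-0.7],0,45]
    - [[0.8,49,-0.7],0,45]

```text
t: 6.85
ee_pos: [503.6, -12.4, 11.0]
tool_rot: [-0.487, -0.513, 0.516, 0.483]
ft_force: [0.5, -0.5, -1.8]
grip_width: 0.693
```

>>> drive_tool:
  series:
    - [[0,1,0],0,45]
    - [[0,2,0],0,45]
    - [[0,2,0],0,45]

```text
t: 7.15
ee_pos: [503.8, -12.3, 10.5]
tool_rot: [-0.487, -0.513, 0.516, 0.483]
ft_force: [-3.8, -0.1, 9.8]
grip_width: 0.691
```

>>> drive_tool:
  series:
    - [[0,0,0],0,62]
    - [[0,0,0],0,66]
    - [[0,0,0],0,70]
    - [[0,0,0],0,74]
    - [[0,0,0],0,76]
    - [[0,0,0],0,76]

```text
t: 7.75
ee_pos: [503.7, -12.3, 10.3]
tool_rot: [-0.486, -0.513, 0.516, 0.483]
ft_force: [0.1, 0.3, 0.0]
grip_width: 0.889
```

>>> drive_tool:
  series:
    - [[0,-10,0],0,76]
    - [[0,-30,0],0,76]
    - [[0,-60,0],0,76]
    - [[0,-90,0],0,76]
    - [[0,-110,0],0,76]
    - [[0,-110,0],0,76]

```text
t: 8.35
ee_pos: [506.8, -12.0, 124.4]
tool_rot: [0.489, 0.515, -0.515, -0.481]
ft_force: [-0.1, 0.1, 0.7]
grip_width: 0.886
```

Run:
```python
from h import *
goto([626.2,-274.1,90],-.847+1.571)
```

```text
t 8.35 tcp [506.8 -12.  124.4] xang 1.631 j6 -0.21 axes y [ 0.008 -0.007 -1.   ] grip 75.6 F [-0.1  0.1  0.7]
turn y 0.907 shift [-268.5   37.3 -103.2]
```

>>> drive_tool:
  series:
    - [[-34,0,-13],0.13,60]
    - [[-68,0,-26],0.26,60]
    - [[-102,0,-39],0.4,60]
    - [[-136,5,-52],0.53,60]
    - [[-170,10,-65],0.66,60]
    - [[-204,20,-78],0.8,60]
    - [[-240,30,-92],0.907,60]
    - [[-268.5,37,-103],0.907,60]

```text
t: 9.15
ee_pos: [625.7, -275.8, 88.4]
tool_rot: [0.665, 0.251, -0.248, -0.659]
ft_force: [-0.0, 0.5, 0.0]
grip_width: 0.703
```

Run:
```python
from h import *
goto([626.2,-274.1,6],.724)
f=eyes.grab_frame("side")["frame"][:,:,::-1]
cv2.imwrite("pics/s4.png",cv2.resize(f[100:280,180:400],None,fx=3.5,fy=3.3,interpolation=cv2.INTER_CUBIC))
```

```text
t 9.15 tcp [ 625.7 -275.8   88.4] xang 0.721 j6 0.34 axes y [ 0.007 -0.007 -1.   ] grip 60.0 F [-0.   0.5  0. ]
turn y -0.003 shift [ 1.4 82.3  1.7]
```

View pics/s4.png

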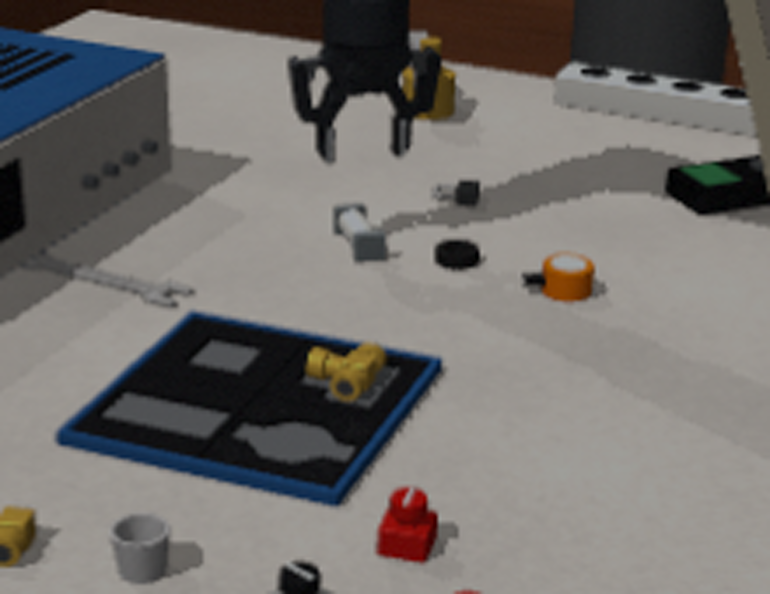

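Run:
```python
from h import *
T=eyes.grab_frame("top"); f=T["frame"][:,:,::-1]
cv2.imwrite("pics/t5.png",cv2.resize(f[110:222,198:312],None,fx=5,fy=5,interpolation=cv2.INTER_CUBIC))
c=cam(T); R=Ro.from_euler('z',.061).as_matrix()
for m in ([35,0,13],[0,25,13],[0,-25,13],[0,0,26]):
    p=R@np.array(m)+[502.7,-12,6]; print(m,((proj(c,p)[0]-[198,110]+.5)*5).round(0))
```

```text
[35, 0, 13] [405. 338.]
[0, 25, 13] [356. 419.]
[0, -25, 13] [466. 410.]
[0, 0, 26] [411. 412.]
```

View pics/t5.png

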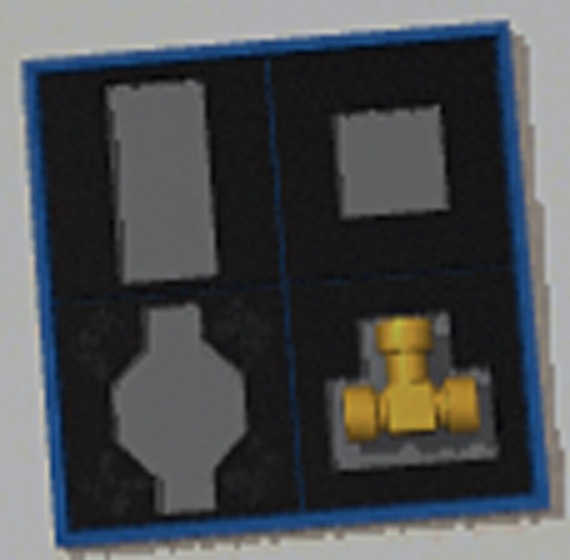

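The tee is seated, about 3 mm from its seat point: nuts at (361,412) and (463,403) in the crop, and the branch lies in the leg. Next is the cartridge.

>>> drive_tool:
  series:
    - [[1,30,1],0,60]
    - [[1,55,1],0,60]
    - [[1,72,1.5],0,60]
    - [[1,80,1.5],0,60]
    - [[1,81,1.5],0,60]
    - [[1,81,1.5],0,60]

```text
t: 9.85
ee_pos: [626.9, -276.2, 7.3]
tool_rot: [0.665, 0.251, -0.248, -0.658]
ft_force: [-0.2, -0.1, 0.2]
grip_width: 0.703
```

>>> drive_tool:
  series:
    - [[0,0,0],0,48]
    - [[0,0,0],0,38]
    - [[0,0,0],0,28]
    - [[0,0,0],0,18]
    - [[0,0,0],0,15]
    - [[0,0,0],0,15]
    - [[0,0,0],0,15]
    - [[0,0,0],0,15]
  newtons: 30

```text
t: 10.65
ee_pos: [627.8, -276.6, 8.5]
tool_rot: [0.666, 0.251, -0.247, -0.658]
ft_force: [0.0, 1.2, 6.3]
grip_width: 0.292
```

>>> drive_tool:
  series:
    - [[0,-10,0],0,15]
    - [[0,-30,0],0,15]
    - [[0,-60,0],0,15]
    - [[0,-80,0],0,15]
    - [[0,-80,0],0,15]

```text
t: 11.15
ee_pos: [629.4, -277.3, 92.4]
tool_rot: [0.668, 0.253, -0.246, -0.656]
ft_force: [-0.5, 0.3, -0.2]
grip_width: 0.293
```

Run:
```python
from h import *
goto([615.4,101.1,85],1.632)
```

```text
t 11.15 tcp [ 629.4 -277.3   92.4] xang 0.721 j6 0.34 axes y [ 0.015 -0.012 -1.   ] grip 25.0 F [-0.5  0.3 -0.2]
turn y -0.911 shift [239.2   2.6 293.6]
```

>>> drive_tool:
  series:
    - [[15,0,20],-0.06,15]
    - [[43,0,53],-0.19,15]
    - [[71,0,87],-0.32,15]
    - [[99,0,121],-0.45,15]
    - [[127,0,155],-0.58,15]
    - [[155,0,190],-0.7,15]
    - [[183,0,225],-0.83,15]
    - [[205,0,252],-0.91,15]

```text
t: 11.95
ee_pos: [615.2, 49.8, 86.5]
tool_rot: [-0.489, -0.516, 0.516, 0.477]
ft_force: [-0.0, -1.3, -1.1]
grip_width: 0.288
```

Run:
```python
from h import *
goto([615.4,101.1,50],1.632)
```

```text
t 11.95 tcp [615.2  49.8  86.5] xang 1.636 j6 -0.08 axes y [ 0.012 -0.012 -1.   ] grip 24.6 F [-0.  -1.3 -1.1]
turn y 0.004 shift [51.6 35.9 -3.2]
```

>>> drive_tool:
  series:
    - [[20,0,-1],0,15]
    - [[40,5,-2],0,15]
    - [[51,15,-3],0,15]
    - [[51.6,30,-3.2],0,15]
    - [[51.6,36,-3.2],0,15]
    - [[51.6,36,-3.2],0,15]

```text
t: 12.55
ee_pos: [613.5, 99.8, 47.4]
tool_rot: [-0.489, -0.514, 0.517, 0.479]
ft_force: [0.0, -0.7, -1.1]
grip_width: 0.287
```

Run:
```python
from h import *
goto([615.4,101.1,14.5],1.632)
f=eyes.grab_frame("side")["frame"][:,:,::-1]
cv2.imwrite("pics/s6.png",cv2.resize(f[130:290,160:360],None,fx=3.7,fy=3.7,interpolation=cv2.INTER_CUBIC))
```

```text
t 12.55 tcp [613.5  99.8  47.4] xang 1.635 j6 -0.0 axes y [ 0.008 -0.012 -1.   ] grip 24.5 F [ 0.  -0.7 -1.1]
turn y 0.003 shift [ 1.6 32.9 -1.8]
```

View pics/s6.png

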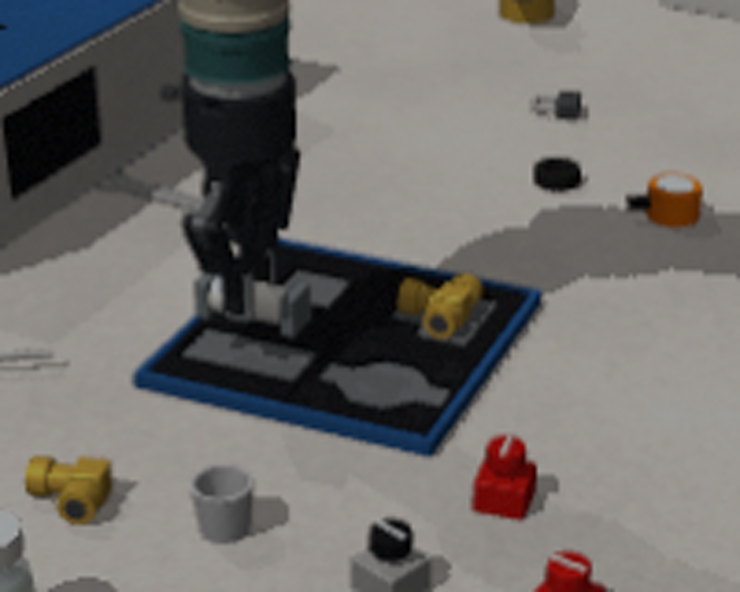

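>>> drive_tool:
  series:
    - [[1.6,10,-4],0,15]
    - [[1.6,18,-4],0,15]
    - [[1.6,24,-4],0,15]
    - [[1.6,28,-4],0,15]
    - [[1.6,31,-4],0,15]
    - [[1.6,33,-4],0,15]
    - [[1.6,34,-4],0,15]

```text
t: 13.3
ee_pos: [618.6, 101.3, 14.7]
tool_rot: [-0.489, -0.515, 0.517, 0.478]
ft_force: [-2.4, -0.2, 4.8]
grip_width: 0.294
```

>>> drive_tool:
  series:
    - [[0,0.3,0],0,28]
    - [[0,0.3,0],0,32]
    - [[0,0.3,0],0,36]
    - [[0,0.3,0],0,42]
    - [[0,0.3,0],0,46]
    - [[0,0.3,0],0,46]

```text
t: 13.9
ee_pos: [618.6, 101.3, 14.4]
tool_rot: [-0.489, -0.515, 0.517, 0.478]
ft_force: [0.2, -0.4, -1.2]
grip_width: 0.537
```

>>> drive_tool:
  series:
    - [[0,-10,0],0,46]
    - [[0,-30,0],0,46]
    - [[0,-60,0],0,46]
    - [[0,-90,0],0,46]
    - [[0,-110,0],0,46]
    - [[0,-110,0],0,46]

```text
t: 14.5
ee_pos: [620.8, 102.9, 129.2]
tool_rot: [0.491, 0.517, -0.514, -0.476]
ft_force: [0.5, 0.1, -0.3]
grip_width: 0.536
```

Run:
```python
from h import *
for a in (-.275,-.275+1.571): goto([407.8,283,100],a)
goto([440.9,412.7,100],1.055+1.571)
```

```text
t 14.5 tcp [620.8 102.9 129.2] xang 1.635 j6 0.0 axes y [ 0.018 -0.012 -1.   ] grip 45.7 F [ 0.5  0.1 -0.3]
turn y -1.232 shift [193.7  23.3 201.5]
t 14.5 tcp [620.8 102.9 129.2] xang 1.635 j6 0.0 axes y [ 0.018 -0.012 -1.   ] grip 45.7 F [ 0.5  0.1 -0.3]
turn y 0.339 shift [193.7  23.3 201.5]
t 14.5 tcp [620.8 102.9 129.2] xang 1.635 j6 0.0 axes y [ 0.018 -0.012 -1.   ] grip 45.7 F [ 0.5  0.1 -0.3]
turn y -0.991 shift [321.   22.4 160.1]
```

>>> drive_tool:
  series:
    - [[25,0,25],0.04,60]
    - [[50,0,52],0.08,60]
    - [[75,0,78],0.12,60]
    - [[100,0,104],0.17,60]
    - [[125,5,130],0.22,60]
    - [[150,10,156],0.28,60]
    - [[180,15,187],0.34,60]
    - [[193.7,23,201.5],0.34,60]

```text
t: 15.3
ee_pos: [404.5, 284.0, 99.4]
tool_rot: [0.57, 0.429, -0.425, -0.557]
ft_force: [0.6, -0.8, 0.1]
grip_width: 0.706
```

Run:
```python
from h import *
goto([407.8,283,5],1.296)
T=eyes.grab_frame("top");S=eyes.grab_frame("side")
a=cv2.resize(T["frame"][110:222,198:312,::-1],(450,450),interpolation=cv2.INTER_CUBIC)
b=cv2.resize(S["frame"][200:330,190:340,::-1],(350,450),interpolation=cv2.INTER_CUBIC)
cv2.imwrite("pics/m7.png",np.hstack([a,b]))
```

```text
t 15.3 tcp [404.5 284.   99.4] xang 1.296 j6 0.77 axes y [ 0.016 -0.012 -1.   ] grip 60.3 F [ 0.6 -0.8  0.1]
turn y -0.0 shift [ 0.6 94.5 -1.7]
```

View pics/m7.png

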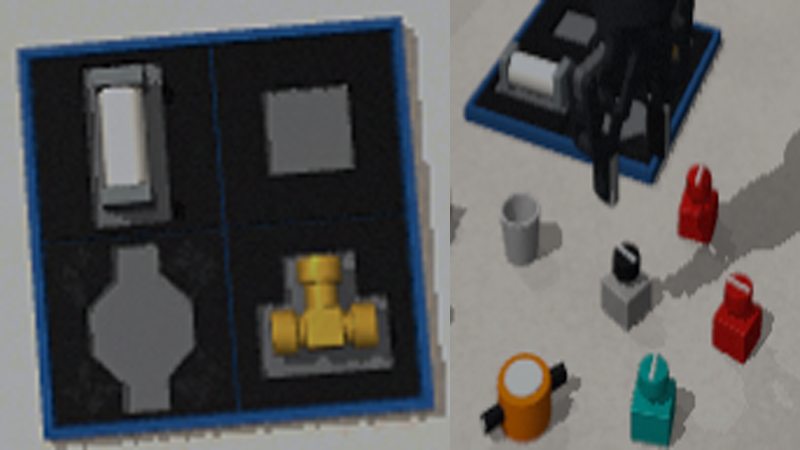

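>>> drive_tool:
  series:
    - [[0.6,30,-1.7],0,60]
    - [[0.6,60,-1.7],0,60]
    - [[0.6,82,-1.7],0,60]
    - [[0.6,92,-1.7],0,60]
    - [[0.6,94,-1.7],0,60]
    - [[0.6,94,-1.7],0,60]

```text
t: 16.0
ee_pos: [407.6, 281.9, 4.7]
tool_rot: [0.57, 0.428, -0.426, -0.557]
ft_force: [0.2, 0.4, 0.7]
grip_width: 0.703
```

>>> drive_tool:
  series:
    - [[0,0,0],0,50]
    - [[0,0,0],0,42]
    - [[0,0,0],0,35]
    - [[0,0,0],0,28]
    - [[0,0,0],0,22]
    - [[0,0,0],0,22]
    - [[0,0,0],0,22]
    - [[0,0,0],0,22]
  newtons: 45

```text
t: 16.8
ee_pos: [408.9, 282.8, 6.0]
tool_rot: [0.57, 0.429, -0.425, -0.556]
ft_force: [-0.4, 0.6, 6.0]
grip_width: 0.389
```

>>> drive_tool:
  series:
    - [[0,-10,0],0,22]
    - [[0,-30,0],0,22]
    - [[0,-60,0],0,22]
    - [[0,-90,0],0,22]
    - [[0,-90,0],0,22]

```text
t: 17.3
ee_pos: [410.3, 285.5, 100.3]
tool_rot: [0.571, 0.432, -0.423, -0.556]
ft_force: [1.3, 0.8, -1.2]
grip_width: 0.382
```

Run:
```python
from h import *
goto([621.9,-4.7,95],1.632)
```

```text
t 17.3 tcp [410.3 285.5 100.3] xang 1.298 j6 0.76 axes y [ 0.024 -0.008 -1.   ] grip 32.6 F [ 1.3  0.8 -1.2]
turn y -0.334 shift [-222.5   12.7 -281.6]
```

>>> drive_tool:
  series:
    - [[-15,0,-20],-0.03,22]
    - [[-42,0,-54],-0.07,22]
    - [[-69,0,-88],-0.12,22]
    - [[-96,0,-122],-0.17,22]
    - [[-123,0,-156],-0.22,22]
    - [[-150,0,-190],-0.27,22]
    - [[-177,0,-224],-0.334,22]
    - [[-195,0,-248],-0.334,22]

```text
t: 18.1
ee_pos: [597.1, 28.4, 105.8]
tool_rot: [0.492, 0.518, -0.512, -0.477]
ft_force: [-0.2, 1.2, -1.5]
grip_width: 0.386
```

Run:
```python
from h import *
goto([622,-4.5,50],1.632)
```

```text
t 18.1 tcp [597.1  28.4 105.8] xang 1.631 j6 -0.12 axes y [ 0.022 -0.009 -1.   ] grip 33.0 F [-0.2  1.2 -1.5]
turn y -0.001 shift [-33.8  56.6 -21.6]
```

>>> drive_tool:
  series:
    - [[-15,5,-9],0,22]
    - [[-30,15,-19],0,22]
    - [[-33.8,30,-21.6],0,22]
    - [[-33.8,45,-21.6],0,22]
    - [[-33.8,56,-21.6],0,22]
    - [[-33.8,56,-21.6],0,22]

```text
t: 18.7
ee_pos: [618.5, -3.1, 47.3]
tool_rot: [0.49, 0.517, -0.514, -0.478]
ft_force: [-0.3, 0.8, -1.8]
grip_width: 0.387
```

Run:
```python
from h import *
goto([622,-4.5,12],1.632)
```

```text
t 18.7 tcp [618.5  -3.1  47.3] xang 1.633 j6 -0.17 axes y [ 0.016 -0.008 -1.   ] grip 33.1 F [-0.3  0.8 -1.8]
turn y 0.001 shift [-1.3 35.4 -2.9]
```

>>> drive_tool:
  series:
    - [[-1.3,12,-2],0,22]
    - [[-1.3,21,-2],0,22]
    - [[-1.3,27,-2],0,22]
    - [[-1.3,31,-2],0,22]
    - [[-1.3,34,-2],0,22]
    - [[-1.3,35.5,-2],0,22]
    - [[-1.3,36.5,-2],0,22]

```text
t: 19.4
ee_pos: [621.2, -4.6, 12.0]
tool_rot: [0.49, 0.517, -0.514, -0.478]
ft_force: [-4.4, -0.4, 10.9]
grip_width: 0.386
```

Contact at about the expected height. I'll release it gently.

>>> drive_tool:
  series:
    - [[0,0,0],0,36]
    - [[0,0,0],0,40]
    - [[0,0,0],0,45]
    - [[0,0,0],0,50]
    - [[0,0,0],0,54]
    - [[0,0,0],0,54]

```text
t: 20.0
ee_pos: [621.1, -4.6, 11.9]
tool_rot: [0.49, 0.517, -0.514, -0.478]
ft_force: [0.5, 0.0, 0.1]
grip_width: 0.635
```

>>> drive_tool:
  series:
    - [[0,-10,0],0,54]
    - [[0,-30,0],0,54]
    - [[0,-60,0],0,54]
    - [[0,-90,0],0,54]
    - [[0,-110,0],0,54]
    - [[0,-110,0],0,54]

```text
t: 20.6
ee_pos: [622.7, -4.0, 126.7]
tool_rot: [0.492, 0.519, -0.512, -0.476]
ft_force: [0.5, 0.6, -0.6]
grip_width: 0.631
```

Run:
```python
from h import *
goto([440.9,412.7,110],1.055+1.571)
```

```text
t 20.6 tcp [622.7  -4.  126.7] xang 1.633 j6 -0.17 axes y [ 0.024 -0.009 -1.   ] grip 53.9 F [ 0.5  0.6 -0.6]
turn y -0.993 shift [427.3   8.7 155.8]
```

>>> drive_tool:
  series:
    - [[40,0,15],-0.1,75]
    - [[85,0,31],-0.22,75]
    - [[130,0,47],-0.35,75]
    - [[175,0,64],-0.48,75]
    - [[220,0,80],-0.61,75]
    - [[265,0,97],-0.74,75]
    - [[310,0,113],-0.87,75]
    - [[350,0,128],-0.993,75]

```text
t: 21.4
ee_pos: [471.4, 338.9, 119.4]
tool_rot: [-0.187, -0.683, 0.685, 0.17]
ft_force: [-0.5, 0.7, -0.0]
grip_width: 0.874
```

Run:
```python
from h import *
goto([440.9,412.7,100],1.055+1.571)
```

```text
t 21.4 tcp [471.4 338.9 119.4] xang 2.632 j6 -0.54 axes y [ 0.023 -0.009 -1.   ] grip 74.7 F [-0.5  0.7 -0. ]
turn y 0.006 shift [ 63.1  18.  -49.4]
```

>>> drive_tool:
  series:
    - [[30,5,-24],0,75]
    - [[55,10,-43],0,75]
    - [[63,18,-49.4],0,75]
    - [[63,18,-49.4],0,75]
    - [[63,18,-49.4],0,75]

```text
t: 21.9
ee_pos: [440.7, 411.4, 99.2]
tool_rot: [-0.187, -0.682, 0.686, 0.17]
ft_force: [0.4, -0.8, 0.3]
grip_width: 0.881
```

Run:
```python
from h import *
goto([440.9,412.7,4.5],2.626)
T=eyes.grab_frame("top");S=eyes.grab_frame("side")
a=cv2.resize(T["frame"][110:222,198:312,::-1],(450,450),interpolation=cv2.INTER_CUBIC)
b=cv2.resize(S["frame"][220:350,150:300,::-1],(350,450),interpolation=cv2.INTER_CUBIC)
cv2.imwrite("pics/m8.png",np.hstack([a,b]))
```

```text
t 21.9 tcp [440.7 411.4  99.2] xang 2.632 j6 -0.41 axes y [ 0.022 -0.011 -1.   ] grip 75.3 F [ 0.4 -0.8  0.3]
turn y 0.006 shift [ 2.7 94.6 -1.1]
```

View pics/m8.png

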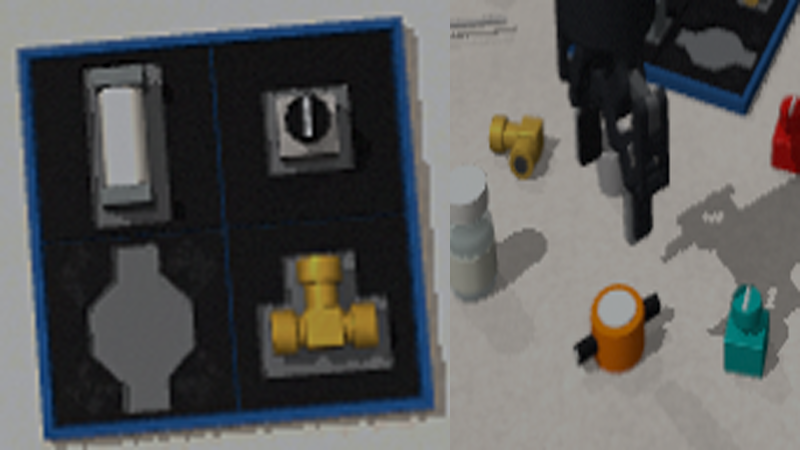

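>>> drive_tool:
  series:
    - [[1.5,30,-1.1],0,75]
    - [[2,60,-1.1],0,75]
    - [[2.7,82,-1.1],0,75]
    - [[2.7,92,-1.1],0,75]
    - [[2.7,94,-1.1],0,75]
    - [[2.7,94,-1.1],0,75]

```text
t: 22.6
ee_pos: [442.8, 412.6, 6.6]
tool_rot: [-0.188, -0.683, 0.685, 0.17]
ft_force: [-0.3, -0.1, 0.9]
grip_width: 0.876
```

>>> drive_tool:
  series:
    - [[0,0,0],0,62]
    - [[0,0,0],0,52]
    - [[0,0,0],0,45]
    - [[0,0,0],0,38]
    - [[0,0,0],0,34]
    - [[0,0,0],0,34]
    - [[0,0,0],0,34]
    - [[0,0,0],0,34]
  newtons: 35

```text
t: 23.4
ee_pos: [443.8, 413.4, 8.3]
tool_rot: [-0.189, -0.684, 0.684, 0.17]
ft_force: [0.1, -1.0, 6.5]
grip_width: 0.527
```

>>> drive_tool:
  series:
    - [[0,-10,0],0,34]
    - [[0,-30,0],0,34]
    - [[0,-60,0],0,34]
    - [[0,-80,0],0,34]
    - [[0,-80,0],0,34]

```text
t: 23.9
ee_pos: [444.1, 416.1, 92.6]
tool_rot: [0.19, 0.686, -0.682, -0.168]
ft_force: [0.3, 0.5, -0.4]
grip_width: 0.523
```

Run:
```python
from h import *
goto([509.6,94.6,90],1.632)
```

```text
t 23.9 tcp [444.1 416.1  92.6] xang 2.629 j6 -0.4 axes y [ 0.032 -0.003 -0.999] grip 44.7 F [ 0.3  0.5 -0.4]
turn y 0.997 shift [-214.4    5.7  248.2]
```

>>> drive_tool:
  series:
    - [[-13,0,15],0.06,34]
    - [[-38,0,44],0.18,34]
    - [[-63,0,73],0.31,34]
    - [[-88,0,102],0.44,34]
    - [[-113,0,131],0.57,34]
    - [[-138,0,160],0.7,34]
    - [[-163,0,189],0.84,34]
    - [[-188,0,218],0.997,34]

```text
t: 24.7
ee_pos: [499.7, 131.4, 94.0]
tool_rot: [0.493, 0.521, -0.509, -0.476]
ft_force: [0.3, 0.7, -1.0]
grip_width: 0.524
```

Run:
```python
from h import *
goto([511.6,94.8,50],1.632)
```

```text
t 24.7 tcp [499.7 131.4  94. ] xang 1.631 j6 0.08 axes y [ 0.029 -0.004 -1.   ] grip 44.7 F [ 0.3  0.7 -1. ]
turn y -0.001 shift [-37.   44.5  -8.4]
```

>>> drive_tool:
  series:
    - [[-15,3,-4],0,34]
    - [[-30,10,-7],0,34]
    - [[-37,22,-8.4],0,34]
    - [[-37,34,-8.4],0,34]
    - [[-37,44,-8.4],0,34]
    - [[-37,44,-8.4],0,34]

```text
t: 25.3
ee_pos: [509.2, 95.4, 48.0]
tool_rot: [0.491, 0.52, -0.51, -0.477]
ft_force: [-1.3, -0.6, -1.2]
grip_width: 0.526
```

Run:
```python
from h import *
goto([511.6,94.8,14],1.632)
f=eyes.grab_frame("side")["frame"][:,:,::-1]
cv2.imwrite("pics/s9.png",cv2.resize(f[140:280,170:350],None,fx=4,fy=4,interpolation=cv2.INTER_CUBIC))
```

```text
t 25.3 tcp [509.2  95.4  48. ] xang 1.633 j6 0.0 axes y [ 0.024 -0.004 -1.   ] grip 44.9 F [-1.3 -0.6 -1.2]
turn y 0.001 shift [-0.6 34.  -1.5]
```

View pics/s9.png

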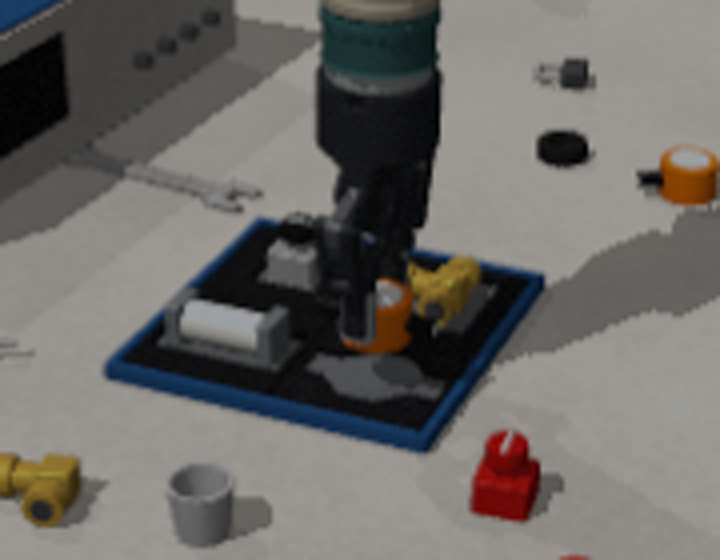

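>>> drive_tool:
  series:
    - [[-0.6,11,-1.5],0,34]
    - [[-0.6,20,-1.5],0,34]
    - [[-0.6,26,-1.5],0,34]
    - [[-0.6,30,-1.5],0,34]
    - [[-0.6,32.5,-1.5],0,34]
    - [[-0.6,34,-1.5],0,34]
    - [[-0.6,34.7,-1.5],0,34]

```text
t: 26.05
ee_pos: [512.7, 94.9, 14.7]
tool_rot: [0.492, 0.521, -0.51, -0.476]
ft_force: [-1.5, 0.7, 4.5]
grip_width: 0.526
```

>>> drive_tool:
  series:
    - [[0,0.3,0],0,48]
    - [[0,0.3,0],0,52]
    - [[0,0.3,0],0,56]
    - [[0,0.3,0],0,62]
    - [[0,0.3,0],0,66]
    - [[0,0.3,0],0,66]

```text
t: 26.65
ee_pos: [512.7, 94.9, 14.4]
tool_rot: [0.492, 0.521, -0.51, -0.476]
ft_force: [-0.2, 0.1, 0.9]
grip_width: 0.77
```

>>> drive_tool:
  series:
    - [[0,-10,0],0,66]
    - [[0,-30,0],0,66]
    - [[0,-60,0],0,66]
    - [[0,-90,0],0,66]
    - [[0,-120,0],0,66]
    - [[0,-140,0],0,66]

```text
t: 27.25
ee_pos: [510.1, 95.6, 157.6]
tool_rot: [0.493, 0.522, -0.509, -0.476]
ft_force: [0.2, -0.7, -0.5]
grip_width: 0.773
```

Run:
```python
from h import *
goto([420,-250,200])
```

```text
t 27.25 tcp [510.1  95.6 157.6] xang 1.633 j6 0.0 axes y [ 0.03  -0.004 -1.   ] grip 66.0 F [ 0.2 -0.7 -0.5]
shift [-339.5  -43.8  110.1]
```

>>> drive_tool:
  series:
    - [[-40,-20,12],0,66]
    - [[-85,-40,25],0,66]
    - [[-130,-44,40],0,66]
    - [[-175,-44,55],0,66]
    - [[-220,-44,70],0,66]
    - [[-265,-44,85],0,66]
    - [[-310,-44,100],0,66]
    - [[-340,-44,110],0,66]

```text
t: 28.05
ee_pos: [419.2, -253.2, 201.2]
tool_rot: [0.494, 0.521, -0.508, -0.475]
ft_force: [-0.6, -0.8, -0.0]
grip_width: 0.773
```

```bash
cat > final.py <<'E'
from h import *
goto([420,-250,200])
T=eyes.grab_frame("top");S=eyes.grab_frame("side"); c=cam(T); k=cam(S)
import pickle; pickle.dump((T,S),open("v2.pkl","wb"))
a=cv2.resize(T["frame"][110:222,198:312,::-1],(450,450),interpolation=cv2.INTER_CUBIC)
b=cv2.resize(S["frame"][185:255,189:319,::-1],(800,431),interpolation=cv2.INTER_CUBIC)[:,:]
cv2.imwrite("pics/f1.png",a); cv2.imwrite("pics/f2.png",b)
R=Ro.from_euler('z',.061).as_matrix()
for n,p,z in (("cart",(615.4,101.1),36),("valve",(621.9,-4.7),50),("filter",(509.6,94.6),36),("tee",(502.7,-12),32)):
    print(n,((proj(c,[*p,z])[0]-[198,110]+.5)*450/[114,112]).round(0),((proj(k,[*p,z])[0]-[189,185]+.5)*800/130).round(0))
E
python3 final.py
```

```text
t 28.05 tcp [ 419.2 -253.2  201.2] xang 1.631 j6 -0.74 axes y [ 0.031 -0.005 -1.   ] grip 66.0 F [-0.6 -0.8 -0. ]
shift [ 3.2  1.2 -0.9]
cart [122. 134.] [230. 196.]
valve [308. 113.] [336.  62.]
filter [136. 322.] [457. 246.]
tee [325. 331.] [580. 147.]
```

View pics/f1.png

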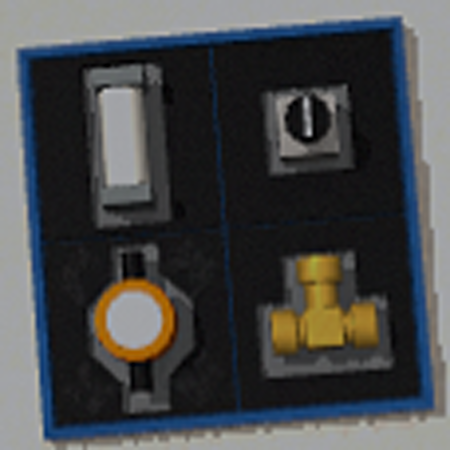

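View pics/f2.png

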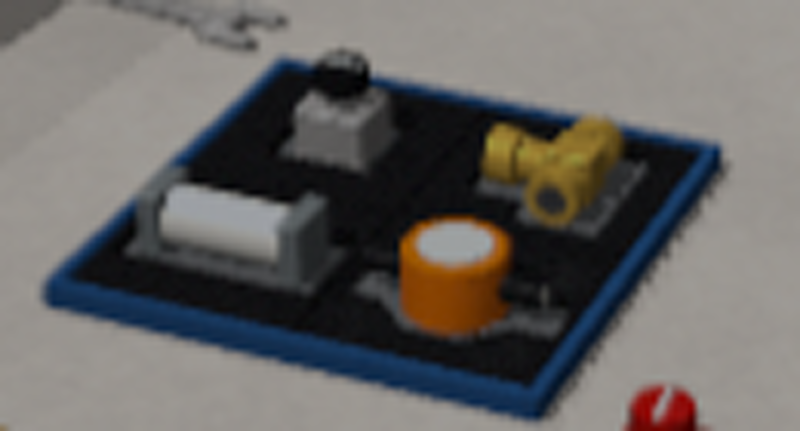

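All four predicted positions match the pictures to about 3 mm, and the parts look flat in both views. I'll check numerically that the look-alikes haven't moved, then hand in.

Run:
```python
from h import *; import pickle
t0=cv2.imread("pics/top0.png"); T,S=pickle.load(open("v2.pkl","rb")); t1=np.ascontiguousarray(T["frame"][:,:,::-1])
s0=cv2.imread("pics/side0.png"); s1=np.ascontiguousarray(S["frame"][:,:,::-1])
def cen(i,u,v,h=16):
    m=cv2.inRange(cv2.cvtColor(i[v-h:v+h,u-h:u+h],cv2.COLOR_BGR2HSV),(8,140,60),(32,255,255)); M=cv2.moments(m); return M["m00"]/255, (round(M["m10"]/max(M["m00"],1),1),round(M["m01"]/max(M["m00"],1),1))
for n,a,b,u,v in (("elbow top",t0,t1,146,141),("vent top",t0,t1,391,228),("elbow side",s0,s1,178,261),("vent side",s0,s1,343,184)): print(n,cen(a,u,v),cen(b,u,v))
ctrl.finish_job(); print("handed in",ctrl.sense()["t"])
```

```text
elbow top (268.0, (15.0, 15.8)) (270.0, (15.0, 15.9))
vent top (172.0, (15.4, 16.1)) (94.0, (11.8, 13.0))
elbow side (241.0, (16.6, 15.3)) (232.0, (16.2, 15.2))
vent side (152.0, (14.8, 14.9)) (130.0, (14.7, 17.2))
the job is handed in; nothing more can be done
the job is handed in; nothing more can be done
```

The job is handed in at about 28 s of the 99 s. The tee, two-spigot filter, cartridge and steel valve are each in their own recess; I gripped each one, lowered it until it touched, and released it.

**Final checks on the four parts:** In the last top and side views all four lie flat and upright. In the top view each is within about 3 mm of its seat by my estimate: filter about 1 mm, valve about 2 mm, tee about 3 mm. I judged the cartridge by eye as central in its slot. The contact heights matched the pick height plus 6 mm, as expected for parts on the recess floor. After each release the wrist force dropped to about 1 N or less. The tool had tilted by about 0.03 rad by the end; no effect on the parts was visible.

**Elbow:** it did not move; its centre agrees within 0.4 pixel in both views.

**One-spigot vent, check not clean:** I handed in from a script that did this check and the hand-in together. The vent's colour centre disagreed with the start by about 3–4 pixels (about 10 mm) in the top view and 2 pixels in the side view, with fewer orange pixels visible. I believe this is the gripper partly hiding or shading it, because I had parked the gripper at z 200 mm almost directly above it. Nothing came close to it at low height, and it looked undisturbed in every earlier side picture, the last one at about 25 s. Even taken at face value, the shift is well under 30 mm.

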